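Slide the wet bauble on its board onto the drying mat

TASK

The bauble sitting on the round white work board has just been painted and is still wet. Slide the board, keeping it flat on the bench and never lifting it, onto the empty cork drying mat until the whole board lies on the mat and no part of it overhangs. The bauble must stay sitting on its ring and must not be touched by the robot; leave the other bauble with its tub, the brush jar and the paint tube where they are.

Things in the scene. Friction and masses are not known exactly. Their poses are not given: they have to be found in the camera images.
- board: Round white-faced work board lying loose and flat on the bench: 180 mm diameter, 16 mm thick, lower edge chamfered 4 mm, about 0.28 kg. A wooden ring (46 mm across, 34 mm bore, 16 mm high) is fixed on its middle. Origin: centre of the underside; z up. Pushed at its rim it slides, and it rides up the mat's bevelled edge without help.
- bauble_center (a point): Centre of the wet dark red glass bauble, a 60 mm ball of 0.03 kg with a small metal cap and loop on top. It sits loose on the ring in the middle of the board: ball centre about 57 mm above the board's underside, top of the loop about 105 mm above the board's underside. Its paint is wet: the robot must not touch it.
- bauble: The same wet bauble as a body; origin at the underside of the ball, 30 mm below its centre.
- mat: The empty cork drying mat, where the board must go: round, 230 mm diameter, 2 mm thick, edge bevelled over 8 mm, fixed to the bench. Origin: centre of its underside. It lies to the robot's left or right of the board, the used mat on the other side.
- mat_used: The other, identical cork mat, already taken by a dry bauble on a paper tub standing at its centre. Origin: centre of its underside; fixed.
- tub: Paper tub, 66 mm rim diameter, 50 mm high, standing at the middle of the used mat. Origin: centre of its underside. Leave alone.
- dry_bauble_center (a point): Centre of the dry pink 80 mm bauble that sits loose on the tub's rim; its loop reaches about 138 mm above the bench. Leave alone.
- brush_jar: Blue ceramic jar, 76 mm rim diameter, 85 mm high, with four brushes standing up to 210 mm above the bench, on the far side of the bench from the robot. Origin: centre of its underside. Leave alone.
- paint_tube: Orange paint tube, 105 mm long, 26 mm wide, 15 mm high, lying on the bench on the far side of the bench from the robot. Origin: middle of its underside, x along its length. Leave alone.
Things that resemble listed ones, but are neither listed nor needed, are in the scene too. Of the things that look like the board, the middle-sized one is meant.

How it is judged (in metres and radians):
At the end, for the whole second after the job is handed in: The whole board lies flat on the empty mat with no overhang (board centre within 25 mm of the mat's centre), at rest, with the wet bauble still seated on its ring (horizontal distance between board and mat below 0.025 m and height (world z) of board below 0.005 m and angle between board's own z axis and vertical below 0.03 rad and linear speed of board below 0.01 m/s and horizontal distance between bauble_center and board below 0.006 m and z of bauble_center in the frame of board between 0.05 and 0.062 m and linear speed of bauble below 0.02 m/s); the robot touches nothing.
It fails at once if the wet bauble is touched by the robot (contact force between bauble and the fingers above 0.05 N or contact force between bauble and the arm above 0.05 N).
It fails at once if the wet bauble leaves its ring (horizontal distance between bauble_center and board above 0.015 m or distance between bauble_center and board above 0.07 m).
It fails at once if the board is lifted (underside more than 12 mm above the bench) or tipped (more than 9 degrees) (height (world z) of board above 0.012 m or angle between board's own z axis and vertical above 0.157 rad).
It fails at once if the dry bauble, its tub, the brush jar or the paint tube is moved more than 15 mm (distance of any of dry_bauble_center, tub, brush_jar, paint_tube from where it was at the start of the episode above 0.015 m).
It also fails if it takes over 42 s, if anything falls off the work surface, if the arm or the gripper's body presses on something with over 40 N, if the wrist force passes 120 N, or if a joint passes its speed limit or range.

ROBOT

A 6-joint arm with a two-finger parallel gripper is mounted at the origin on the work surface. World frame = base frame: x ahead of the robot, y to its left, z up, the work surface at z = 0. Lengths are in mm, angles in rad, forces in N, time in s.
With the tool pointing down it reaches from about 325 to 925 mm from the base axis. Payload 3.1 kg.
Tool frame: the origin (TCP) lies midway between the tips of the shut fingers; the grasp point (between the pads) lies 19 mm behind it; z points along the fingers, y is the line along which they close (so a half turn about z gives the same grasp; the last joint's range is limited). The gripper opens to 85 mm and grips with 20 to 120 N. Pads are 22 mm wide; open, the fingers measure 114 mm over their backs; the gripper's body (76 mm by 85 mm) begins 54 mm behind the grasp point. The pads swing forward as they close: fully open they stand 13 mm farther back than shut.
Start: joints at [-1.225, 0.217, 1.613, -0, 1.311, -0.112], TCP at [276.257, -560.644, 231.3] pointing down, gripper open.
Joint ranges: [-2.75, 2.75], [-0.78, 2.1], [0.31, 2.55], [-1.13, 4.27], [0.13, 2.63], [-2.58, 2.58]. Speed limits (rad/s): [2.79, 2.79, 3.14, 3.14, 3.14, 3.14].

INTERFACE

Orientations are given as a 3x3 rotation matrix whose columns are the frame's x, y, z axes.
In Python, from cell import monitor, imaging, manip, nets gives the robot as it stands.
- The arm moves only by the tool send_rows, never from a script. Its argument "commands" is a list of rows, each a list of 6 numbers: the shift along the tool's x, y, z normalised to -1 to 1, where 1 is 0.15 m, then the turn, a rotation vector about the tool's x, y, z normalised to -1 to 1, where 1 is pi/4 rad. In form: [[dx, dy, dz, wx, wy, wz], ...]. A call has 1 to 20 rows; each row shifts and turns the commanded pose from where the row before left it, along the tool's axes as they then stand; what a row does not reach is not made up. A row lasts 1/10 s, in which the tool goes at most 50 mm and 8.59 degrees, less where a joint would pass 70% of its speed; a pose out of reach is approached as far as the arm can. A call with a number of a shift or a turn outside -1 to 1 is refused whole. A call with a gripper value outside its range is refused whole. "gripper" is the closure, from -1 (fully open) to 1 (shut), set as the call begins (left out, the last holds). The fingers move at their own pace and stop on an object; the grip force is fixed at half the most. Time passes only in rows, so rows that do not move let the fingers close. It gives the time, the measured TCP pose, the force, the opening and the grip force at its end, in the units of the state.
- monitor.state(): the state, without advancing time (a new reading comes with each control period).
- imaging.get_image(name): name is "scene" or "top"; returns a dict with "pixels" (420x560x3 uint8, red, green, blue), "range_z" (420x560 float32, mm along the optical axis (not along the pixel's ray), 0 where there is no reading), "K" (3x3 intrinsics, pixels), "k1" (the pictures are not rectified: a ray, as slopes to the right and down, at radius r is drawn at 1 + k1 r^2 times it, then the intrinsics apply), "origin" and "orientation" of the camera in the world. Camera axes: x right, y up, looking along -z (the intrinsics and any distortion apply to the point x, -y, -z); pixel columns grow to the right and rows downward; lengths in mm; the calibration is good to about 2 mm. A picture is of the moment at which its call begins.
- manip.close_job(): hands the job in; it is judged then, once.
Trained networks look in a picture, given as the dict that the camera call returned (one of the last four; its "shot" number tells which), for a name from the list of things; names that differ only in an ending like _2 or _b are one class to them, and where a whole thing is asked for, a point or a joint stands for the part that bears it (a point fixed in the world has none). Each returns a list of dicts, best first, with "p" (0 to 1); they miss things now and then, are a little off and sometimes report something else, mostly with a low value. They report only what shows in the picture. A call takes as long as a camera call. They do not tell look-alikes from the thing itself.
- nets.silhouettes(picture, label): "mask" (420x560 bool, what is visible of it) and "at" ([column, row] in pixels, amid what is visible of it).
The state is a dict: "t": time; "qpos": joint angles; "qd": joint speeds; "effort": joint torques, N m; "tool_pos": TCP position; "orientation": TCP orientation; "force": force on the tool from outside, world axes, zero at the start; "wrist_torque": the same for the moment, N m; "grip_width": opening from 0.0 (shut) to 1.0 (fully open); "gripper_force": force on a finger pad.
Only numpy, scipy, OpenCV 4.12 (cv2) and the standard library are available. Lean on these libraries where they do the work, as an engineer would, in place of code of your own. Each camera call takes 0.05 s, during which the arm holds its last target. There are 200 camera calls.

## Working session

There is one attempt and no reset: what is moved stays moved. The work goes in short steps, Python scripts to look and compute and a tool call to move; the robot and the scene stay as the last step left them, time stands still between calls to the robot, and variables do not carry over. Pictures are saved under pics/ and viewed, at most 10 in all, crops included, and the job is handed in when it is done.

Besides the shell and the picture viewer there is one more tool, called after ">>>" as a command line: name --pt "numbers of a row" for each row, then --argument value for the rest. send_rows: Moves the arm, as the interface text tells. Scaled input: -1 to 1 covers 0.15 m each way for a shift and pi/4 rad each way for a turn. Its arguments: {"type":"object","properties":{"commands":{"type":"array"},"gripper":{"type":"number"}},"required":["commands"]}

```bash
mkdir -p pics; cat > h.py <<'E'
import numpy as np, cv2
from cell import monitor, imaging, manip, nets
def world(im,px,z=None):
    # pixel -> world; by depth, or on plane z
    K=im["K"];px=np.atleast_2d(np.asarray(px,float))
    d=np.stack([(px[:,0]-K[0][2])/K[0][0],(px[:,1]-K[1][2])/K[1][1]],1);u=d.copy()
    for _ in range(20): u=d/(1+im["k1"]*(u**2).sum(1,keepdims=True))
    ray=np.c_[u[:,0],-u[:,1],-np.ones(len(u))]; R=np.array(im["orientation"]);o=np.array(im["origin"])
    w=ray@R.T
    if z is None:
        s=im["range_z"][px[:,1].astype(int),px[:,0].astype(int)][:,None]
    else: s=((z-o[2])/w[:,2])[:,None]
    return o+s*w
def save(im,name,f=1.0):
    cv2.imwrite("pics/"+name,cv2.resize(im["pixels"][:,:,::-1],None,fx=f,fy=f))
E
python3 - <<'E'
from h import *
for n in ("top","scene"):
    im=imaging.get_image(n); save(im,n+"0.png",1.4)
    print(n,np.round(im["origin"]),im["k1"])
    for l in ["board","bauble","mat","mat_used","tub","dry_bauble_center","brush_jar","paint_tube"]:
        for r in nets.silhouettes(im,l):
            ys,xs=np.nonzero(r["mask"]); p=np.c_[xs,ys]
            w=world(im,p); w=w[im["range_z"][ys,xs]>0]
            if len(w)<5: continue
            print(l,round(r["p"],2),np.round(r["at"]),len(w),"med",np.round(np.median(w,0)),"lo",np.round(np.percentile(w,1,0)),"hi",np.round(np.percentile(w,99,0)))
print(monitor.state())
E
```

```text
top [ 359.   18. 1043.] -0.08077924179426871
board 0.88 [358. 287.] 1992 med [ 314. -175.   11.] lo [ 254. -235.    5.] hi [ 375. -115.   23.]
board 0.65 [292. 198.] 3153 med [564. -13.  16.] lo [485. -99.  11.] hi [655.  69.  21.]
board 0.59 [178. 328.] 6919 med [232. 273.  21.] lo [123. 164.   1.] hi [342. 385.  41.]
bauble 0.96 [291. 190.] 454 med [565. -14.  77.] lo [542. -44.  14.] hi [599.  14.  96.]
mat 0.85 [161. 208.] 5580 med [532. 335.   1.] lo [428. 229.  -3.] hi [640. 445.   6.]
mat_used 0.68 [398. 201.] 4501 med [ 549. -313.    2.] lo [ 455. -435.   -3.] hi [ 669. -219.    6.]
tub 0.62 [397. 198.] 41 med [ 550. -298.   31.] lo [ 537. -309.   11.] hi [ 568. -293.   49.]
dry_bauble_center 0.56 [417. 192.] 827 med [ 556. -316.  107.] lo [ 523. -356.    2.] hi [ 598. -287.  128.]
brush_jar 0.68 [352. 124.] 936 med [ 744. -177.   59.] lo [ 708. -209.    0.] hi [ 783. -139.  185.]
brush_jar 0.49 [290. 190.] 452 med [566. -13.  77.] lo [542. -44.  14.] hi [602.  14.  96.]
paint_tube 0.77 [250. 126.] 335 med [759.  87.  12.] lo [708.  68.  -3.] hi [816. 101.  18.]
paint_tube 0.
[... 1457 characters left out ...]
    1.31132553e+00, -1.12220483e-01]), 'qd': array([0.00039559, 0.00039489, 0.00011454, 0.00100879, 0.00018394,
       0.00038776]), 'effort': array([ 3.92086276e-04, -3.96877134e+01, -3.04259598e+01, -1.29113014e-04,
        6.41580828e-04,  4.34498901e-06]), 'tool_pos': array([ 276.27692939, -560.64078968,  231.33874345]), 'orientation': array([[ 8.97012700e-01,  4.42004767e-01,  3.21095525e-05],
       [ 4.42004768e-01, -8.97012700e-01, -2.27961009e-05],
       [ 1.87266911e-05,  3.46409674e-05, -9.99999999e-01]]), 'force': array([ 0.12071124, -0.70708183,  0.8920423 ]), 'wrist_torque': array([-0.04466825,  0.06093181, -0.02835592]), 'gripper_force': 0.0, 'grip_width': 1.0006956933256261}
```

View pics/top0.png

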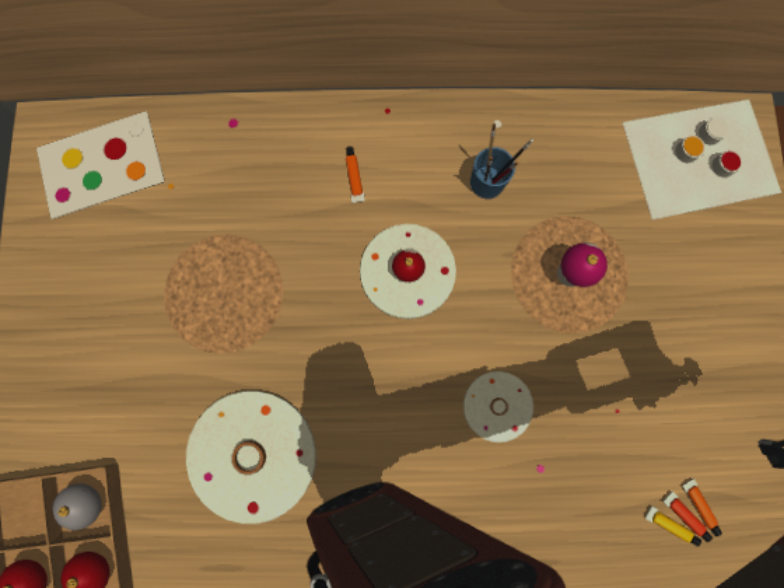

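View pics/scene0.png

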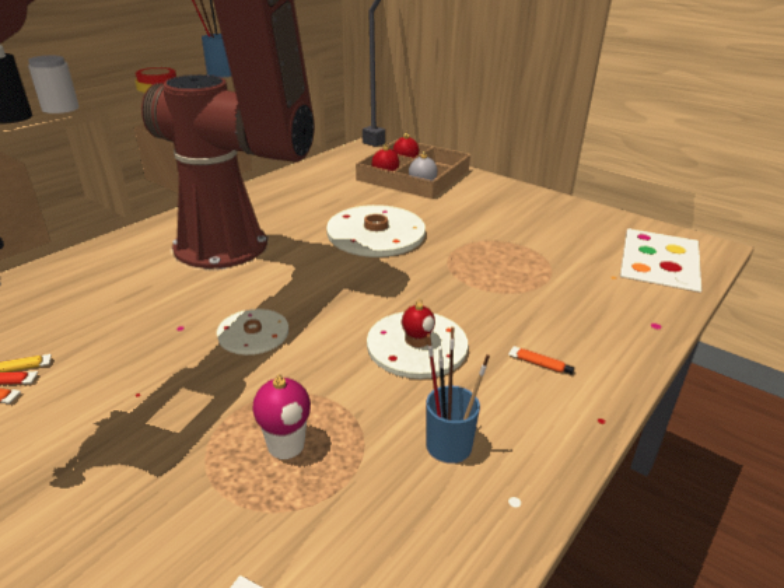

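```bash
cat >> h.py <<'E'
def circ(p):
    A=np.c_[2*p[:,:2],np.ones(len(p))]; s=np.linalg.lstsq(A,(p[:,:2]**2).sum(1),rcond=None)[0]
    return s[:2],np.sqrt(s[2]+s[0]**2+s[1]**2)
def rim(im,label,near,z):
    # circle through the mask outline, on plane z
    best=min(nets.silhouettes(im,label),key=lambda r:np.hypot(*(np.array(r["at"])-near)))
    m=best["mask"].astype(np.uint8)
    c=max(cv2.findContours(m,cv2.RETR_EXTERNAL,cv2.CHAIN_APPROX_NONE)[0],key=cv2.contourArea)
    h=c if True else cv2.convexHull(c)
    p=world(im,h[:,0,:],z)
    for _ in range(8):
        c0,r=circ(p); e=abs(np.hypot(*(p[:,:2]-c0).T)-r); p=p[e<max(3,np.percentile(e,85))] 
    return c0,r,e.max(),len(p)
E
python3 - <<'E'
from h import *
im=imaging.get_image("top")
cv2.imwrite("pics/crop0.png",cv2.resize(im["pixels"][130:260,220:400,::-1],None,fx=4,fy=4))
print("board",rim(im,"board",(292,198),16)); print("mat",rim(im,"mat",(161,208),1)); print("used",rim(im,"mat_used",(398,201),1))
print("big",rim(im,"board",(178,328),24)); print("small",rim(im,"board",(358,287),12))
r=nets.silhouettes(im,"bauble")[0]; ys,xs=np.nonzero(r["mask"]); w=world(im,np.c_[xs,ys]); w=w[w[:,2]>45]; print("bauble",np.round(np.median(w,0)),np.round(w.min(0)),np.round(w.max(0)))
E
```

```text
board (array([569.9106648 , -15.09354777]), np.float64(88.02838504033235), np.float64(2.9143024977148286), 188)
mat (array([534.04025486, 336.18259563]), np.float64(113.56733382956978), np.float64(2.9131940612579825), 237)
used (array([ 562.31707163, -326.82882541]), np.float64(114.15774544399716), np.float64(2.5936623504903054), 236)
big (array([233.19790757, 272.48955826]), np.float64(115.57852465715168), np.float64(2.9717920681154055), 262)
small (array([ 313.87881184, -175.08672006]), np.float64(62.19588789341278), np.float64(2.7208315168070314), 137)
bauble [565. -14.  77.] [359. -44.  46.] [ 600.   18. 1043.]
```

View pics/crop0.png

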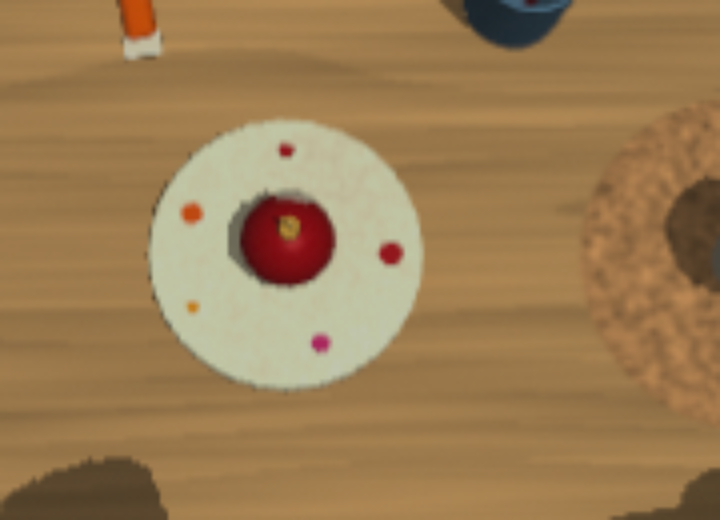

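Candidates for the board in the top view (raw pixels): the small disc at (358,287), r≈62 mm; the disc with the red bauble at (292,198), r≈88 mm; and the big disc at (178,328), r≈115 mm. I choose the middle one, which carries the dark red bauble, and the crop confirms it. The empty mat is at (161,208), world (534,336). The used mat with the pink bauble is at (398,201).

Plan: push along d=(-0.102,0.995) with the open fingers cradling the rim.

>>> send_rows --pt "0 0 0 0 0 -0.172" --pt "0 0 0 0 0 -0.172" --pt "0 0 0 0 0 -0.172" --pt "0 0 0 0 0 -0.172" --pt "0 0 0 0 0 -0.172" --pt "0 0 0 0 0 -0.172" --pt "0 0 0 0 0 -0.172" --pt "0 0 0 0 0 -0.172" --pt "0 0 0 0 0 -0.172" --gripper -1

```text
t: 2.15
tool_pos: [276.3, -560.6, 231.3]
orientation: [[-0.108, 0.994, 0.0], [0.994, 0.108, 0.0], [0.0, 0.0, -1.0]]
force: [-0.2, -0.6, 0.2]
grip_width: 0.999
gripper_force: 0.0
```

>>> send_rows --pt "0.224 0.193 0 0 0 0" --pt "0.224 0.193 0 0 0 0" --pt "0.224 0.193 0 0 0 0" --pt "0.224 0.193 0 0 0 0" --pt "0.224 0.193 0 0 0 0" --pt "0.224 0.193 0 0 0 0" --pt "0.224 0.193 0 0 0 0" --pt "0.224 0.193 0 0 0 0" --pt "0.224 0.193 0 0 0 0" --pt "0.224 0.193 0 0 0 0" --pt "0.224 0.193 0 0 0 0" --pt "0.224 0.193 0 0 0 0" --pt "0 0 0 0 0 0" --pt "0 0 0 0 0 0"

```text
t: 3.55
tool_pos: [580.7, -123.1, 231.2]
orientation: [[-0.105, 0.994, -0.0], [0.994, 0.105, -0.0], [-0.0, -0.001, -1.0]]
force: [0.0, -0.0, 0.1]
grip_width: 0.997
gripper_force: 0.0
```

>>> send_rows --pt "0 0 0.22 0 0 0" --pt "0 0 0.22 0 0 0" --pt "0 0 0.22 0 0 0" --pt "0 0 0.22 0 0 0" --pt "0 0 0.22 0 0 0" --pt "0 0 0.22 0 0 0" --pt "0 0 0.08 0 0 0" --pt "0 0 0.04 0 0 0" --pt "0 0 0.02 0 0 0" --pt "0 0 0 0 0 0"

```text
t: 4.55
tool_pos: [581.5, -124.7, 13.7]
orientation: [[-0.102, 0.995, 0.002], [0.995, 0.102, -0.001], [-0.001, 0.002, -1.0]]
force: [-0.6, 0.9, -0.2]
grip_width: 1.001
gripper_force: 0.0
```

```bash
python3 - <<'E'
from h import *
im=imaging.get_image("scene")
cv2.imwrite("pics/s1.png",cv2.resize(im["pixels"][150:310,170:390,::-1],None,fx=3.6,fy=3.6))
# finger tips: low points near the TCP that are off the bench
ys,xs=np.nonzero(im["range_z"]>0); w=world(im,np.c_[xs,ys]); t=monitor.state()["tool_pos"]; print(t)
s=(abs(w[:,1]-t[1])<18)&(abs(w[:,0]-t[0])<75)&(w[:,2]>3)&(w[:,2]<80)
for lo,hi in((-75,-30),(-30,30),(30,75)):
    q=w[s&(w[:,0]-t[0]>lo)&(w[:,0]-t[0]<hi)]; print(lo,len(q),np.round(np.percentile(q,[1,5,50],0)) if len(q) else "")
E
```

```text
[ 581.88877747 -124.59602589   14.06663968]
-75 162 [[ 516. -142.    4.]
 [ 520. -142.   30.]
 [ 536. -137.   56.]]
-30 3 [[ 560. -140.    3.]
 [ 560. -140.    3.]
 [ 564. -135.    3.]]
30 177 [[ 620. -133.   22.]
 [ 623. -133.   33.]
 [ 631. -128.   59.]]
```

View pics/s1.png

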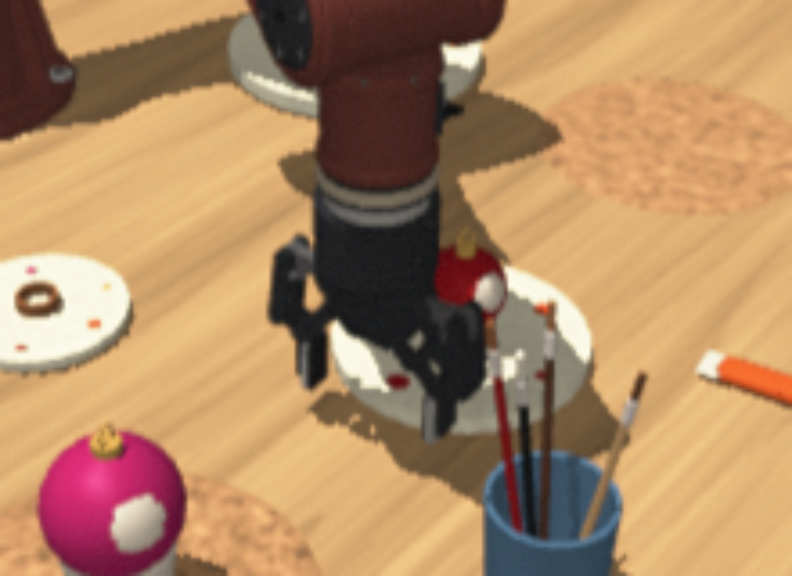

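The open gripper stands behind the rim and the bauble is clear. The fingertips measure about 27 mm up, 13 mm above the TCP as specified. I'll lower 20 mm, check the force, then push slowly.

>>> send_rows --pt "0 0 0.034 0 0 0" --pt "0 0 0.034 0 0 0" --pt "0 0 0.034 0 0 0" --pt "0 0 0.03 0 0 0" --pt "0 0 0 0 0 0"

```text
t: 5.1
tool_pos: [579.5, -123.5, -8.6]
orientation: [[-0.103, 0.995, -0.002], [0.995, 0.103, 0.001], [0.001, -0.002, -1.0]]
force: [-0.1, -0.3, -0.8]
grip_width: 1.001
gripper_force: 0.0
```

>>> send_rows --pt "0.01 0 0 0 0 0" --pt "0.02 0 0 0 0 0" --pt "0.02 0 0 0 0 0" --pt "0.02 0 0 0 0 0" --pt "0.02 0 0 0 0 0" --pt "0.02 0 0 0 0 0" --pt "0.02 0 0 0 0 0" --pt "0.02 0 0 0 0 0" --pt "0.02 0 0 0 0 0" --pt "0.02 0 0 0 0 0" --pt "0.02 0 0 0 0 0" --pt "0.02 0 0 0 0 0"

```text
t: 6.3
tool_pos: [577.0, -89.5, -7.4]
orientation: [[-0.103, 0.995, 0.0], [0.995, 0.103, -0.0], [-0.0, 0.0, -1.0]]
force: [-0.5, -1.5, 0.6]
grip_width: 0.999
gripper_force: 0.7
```

```bash
cat > chk.py <<'E'
from h import *
import sys
im=imaging.get_image("top"); t=monitor.state()
print(t["t"],np.round(t["tool_pos"],1),np.round(t["force"],1))
b=nets.silhouettes(im,"board"); 
for r in b:
    ys,xs=np.nonzero(r["mask"]); w=world(im,np.c_[xs,ys]); print(round(r["p"],2),np.round(r["at"]),len(w),np.round(np.median(w,0)))
near=np.array([float(sys.argv[1]),float(sys.argv[2])])
print("board",rim(im,"board",near,float(sys.argv[3])))
r=nets.silhouettes(im,"bauble")
for q in r[:2]:
    ys,xs=np.nonzero(q["mask"]); w=world(im,np.c_[xs,ys]); w=w[(w[:,2]>65)&(w[:,2]<110)]
    if len(w)>50:
        A=np.c_[2*w,np.ones(len(w))]; u=w[w[:,2]<88]; A=np.c_[2*u,np.ones(len(u))]
        s=np.linalg.lstsq(A,(u**2).sum(1),rcond=None)[0]; print("bauble",round(q["p"],2),np.round(s[:3]),"r",round(float(np.sqrt(s[3]+(s[:3]**2).sum())),1))
save(im,sys.argv[4],1.4)
E
python3 chk.py 290 198 16 t2.png
```

```text
6.35 [576.8 -89.   -7.5] [ 0.1 -1.6  0.4]
0.64 [274. 193.] 2002 [569.  30.  16.]
0.62 [182. 324.] 6359 [240. 267.  21.]
0.59 [373. 291.] 617 [ 309. -210.   11.]
board (array([568.10159004,  -2.78245601]), np.float64(89.43263435965338), np.float64(2.844379798679469), 99)
bauble 0.55 [569.  -1.  58.] r 28.6
```

>>> send_rows --pt "0.01 0 -0.005 0 0 0" --pt "0.02 0 -0.005 0 0 0" --pt "0.03 0 0 0 0 0" --pt "0.033 0 0 0 0 0" --pt "0.033 0 0 0 0 0" --pt "0.033 0 0 0 0 0" --pt "0.033 0 0 0 0 0" --pt "0.033 0 0 0 0 0" --pt "0.033 0 0 0 0 0" --pt "0.033 0 0 0 0 0" --pt "0.033 0 0 0 0 0" --pt "0.033 0 0 0 0 0" --pt "0.033 0 0 0 0 0" --pt "0.033 0 0 0 0 0" --pt "0.033 0 0 0 0 0" --pt "0.033 0 0 0 0 0" --pt "0.033 0 0 0 0 0" --pt "0.03 0 0 0 0 0" --pt "0.02 0 0 0 0 0" --pt "0.01 0 0 0 0 0"

```text
t: 8.5
tool_pos: [567.9, -2.4, -6.0]
orientation: [[-0.103, 0.995, -0.0], [0.995, 0.103, 0.0], [0.0, -0.0, -1.0]]
force: [-0.3, -0.8, -1.1]
grip_width: 1.001
gripper_force: 0.6
```

```bash
python3 chk.py 250 198 16 t3.png
```

```text
8.55 [567.9  -2.3  -6. ] [-0.1  0.1 -0.3]
0.77 [360. 290.] 1942 [ 315. -174.   11.]
0.63 [237. 193.] 1423 [563. 129.  16.]
0.61 [178. 326.] 6593 [235. 276.  21.]
board (array([558.39276898,  87.58611576]), np.float64(85.83662146008592), np.float64(2.4932443544002183), 78)
bauble 0.67 [560.  87.  59.] r 27.3
```

>>> send_rows --pt "0.01 0 0 0 0 0" --pt "0.02 0 0 0 0 0" --pt "0.03 0 0 0 0 0" --pt "0.033 0 0 0 0 0" --pt "0.033 0 0 0 0 0" --pt "0.033 0 0 0 0 0" --pt "0.033 0 0 0 0 0" --pt "0.033 0 0 0 0 0" --pt "0.033 0 0 0 0 0" --pt "0.033 0 0 0 0 0" --pt "0.033 0 0 0 0 0" --pt "0.033 0 0 0 0 0" --pt "0.033 0 0 0 0 0" --pt "0.033 0 0 0 0 0" --pt "0.033 0 0 0 0 0" --pt "0.033 0 0 0 0 0" --pt "0.033 0 0 0 0 0" --pt "0.03 0 0 0 0 0" --pt "0.02 0 0 0 0 0" --pt "0.01 0 0 0 0 0"

```text
t: 10.7
tool_pos: [559.0, 84.4, -5.9]
orientation: [[-0.103, 0.995, 0.0], [0.995, 0.103, -0.0], [-0.0, 0.0, -1.0]]
force: [1.3, -2.6, 1.0]
grip_width: 1.003
gripper_force: 1.0
```

```bash
python3 chk.py 205 198 17 t4.png
```

```text
10.75 [558.9  84.5  -6. ] [ 0.6 -1.1  1.1]
0.88 [361. 288.] 1939 [ 314. -175.   11.]
0.62 [161. 321.] 3344 [243. 321.  21.]
0.6 [197. 198.] 896 [556. 230.  17.]
0.38 [402. 202.] 4605 [ 549. -312.    2.]
board (array([549.73928909, 180.64517476]), np.float64(81.81383336924085), np.float64(2.7495535702842346), 55)
```

View pics/t4.png

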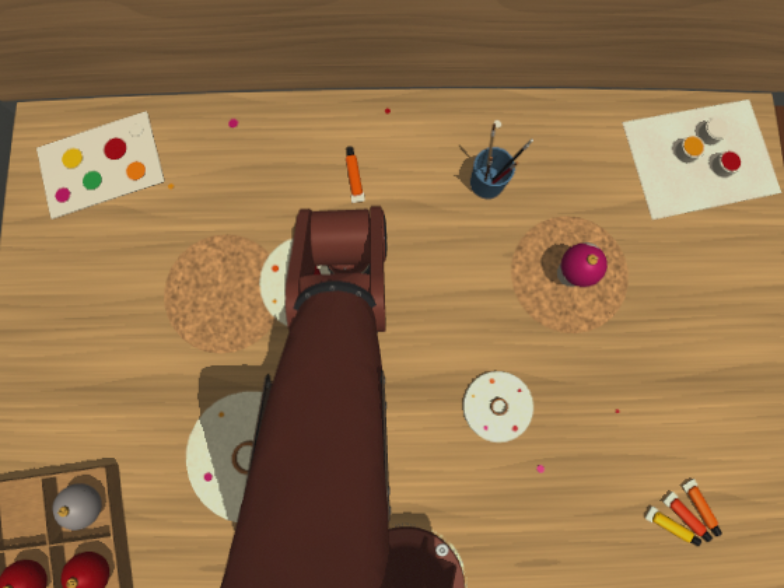

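The board's leading edge is at the mat's rim (about 262,285) with the rest hidden by the arm. I'll continue and check in the scene view.

>>> send_rows --pt "0.01 0 0 0 0 0" --pt "0.02 0 0 0 0 0" --pt "0.03 0 0 0 0 0" --pt "0.033 0 0 0 0 0" --pt "0.033 0 0 0 0 0" --pt "0.033 0 0 0 0 0" --pt "0.033 0 0 0 0 0" --pt "0.033 0 0 0 0 0" --pt "0.033 0 0 0 0 0" --pt "0.033 0 0 0 0 0" --pt "0.033 0 0 0 0 0" --pt "0.033 0 0 0 0 0" --pt "0.033 0 0 0 0 0" --pt "0.033 0 0 0 0 0" --pt "0.033 0 0 0 0 0" --pt "0.033 0 0 0 0 0" --pt "0.033 0 0 0 0 0" --pt "0.03 0 0 0 0 0" --pt "0.02 0 0 0 0 0" --pt "0.01 0 0 0 0 0"

```text
t: 12.9
tool_pos: [550.3, 171.2, -5.8]
orientation: [[-0.103, 0.995, 0.001], [0.995, 0.103, -0.0], [-0.0, 0.0, -1.0]]
force: [0.2, -3.3, 2.1]
grip_width: 0.995
gripper_force: 1.4
```

```bash
python3 - <<'E'
from h import *
im=imaging.get_image("scene"); t=monitor.state(); print(t["t"],np.round(t["tool_pos"],1),np.round(t["force"],1))
cv2.imwrite("pics/s5.png",cv2.resize(im["pixels"][110:270,230:450,::-1],None,fx=3.6,fy=3.6))
E
```

```text
12.95 [550.2 171.3  -5.8] [ 0.5 -2.6  1.4]
```

View pics/s5.png

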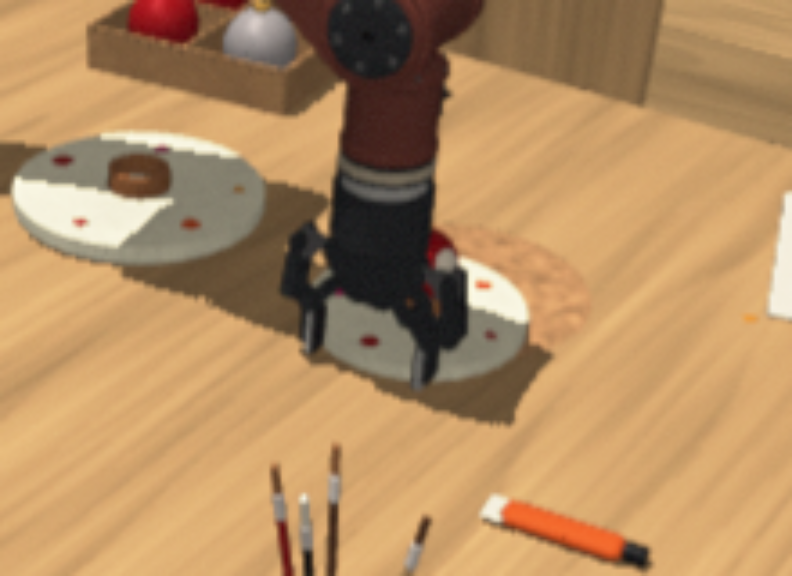

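The board is riding onto the mat in the finger cradle with the bauble upright (crop about 440,250). The last 75 mm follow.

>>> send_rows --pt "0.01 0 0 0 0 0" --pt "0.02 0 0 0 0 0" --pt "0.03 0 0 0 0 0" --pt "0.033 0 0 0 0 0" --pt "0.033 0 0 0 0 0" --pt "0.033 0 0 0 0 0" --pt "0.033 0 0 0 0 0" --pt "0.033 0 0 0 0 0" --pt "0.033 0 0 0 0 0" --pt "0.033 0 0 0 0 0" --pt "0.033 0 0 0 0 0" --pt "0.033 0 0 0 0 0" --pt "0.033 0 0 0 0 0" --pt "0.033 0 0 0 0 0" --pt "0.03 0 0 0 0 0" --pt "0.02 0 0 0 0 0" --pt "0.015 0 0 0 0 0" --pt "0.01 0 0 0 0 0" --pt "0.005 0 0 0 0 0" --pt "0 0 0 0 0 0"

```text
t: 14.95
tool_pos: [542.1, 246.1, -6.1]
orientation: [[-0.102, 0.995, -0.0], [0.995, 0.102, 0.0], [0.0, -0.0, -1.0]]
force: [-0.4, -3.0, 3.9]
grip_width: 0.999
gripper_force: 2.0
```

>>> send_rows --pt "-0.02 0 0 0 0 0" --pt "-0.05 0 0 0 0 0" --pt "-0.1 0 0 0 0 0" --pt "-0.15 0 0 0 0 0" --pt "-0.2 0 -0.02 0 0 0" --pt "-0.2 0 -0.2 0 0 0" --pt "-0.1 0 -0.25 0 0 0" --pt "-0.2 0 -0.25 0 0 0" --pt "-0.2 0 -0.25 0 0 0" --pt "-0.2 0 -0.25 0 0 0" --pt "-0.2 0 -0.1 0 0 0" --pt "0 0 0 0 0 0"

```text
t: 16.15
tool_pos: [569.8, -0.1, 196.0]
orientation: [[-0.098, 0.995, 0.008], [0.995, 0.098, -0.002], [-0.003, 0.008, -1.0]]
force: [0.6, -0.2, 0.4]
grip_width: 0.997
gripper_force: 0.0
```

```bash
python3 chk.py 161 205 18 t6.png
```

```text
16.2 [568.2   1.9 193.7] [0.3 0.9 1. ]
0.89 [358. 288.] 2026 [ 314. -175.   11.]
0.78 [177. 323.] 6167 [238. 281.  21.]
0.61 [161. 210.] 3065 [525. 325.  17.]
0.24 [400. 199.] 36 [ 549. -298.   31.]
board (array([531.63940674, 333.2604359 ]), np.float64(88.00200688497355), np.float64(2.780444344448682), 181)
bauble 0.86 [533. 334.  59.] r 28.7
```

View pics/t6.png

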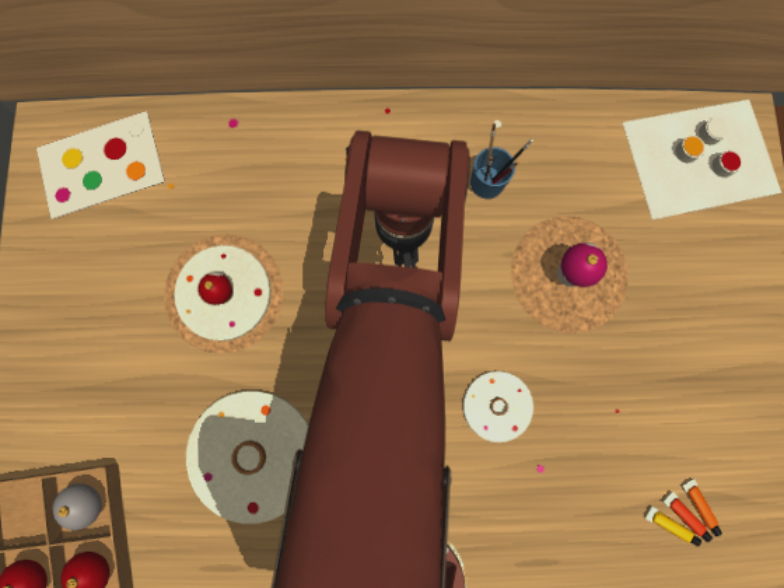

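The board sits centred on the mat at about (222,292), with a cork ring showing all round (fit centre about 4 mm from the mat's). The bauble is seated at (215,288), the robot is clear, and the other objects look unmoved.

```bash
python3 -c "
from h import *
print(manip.close_job())"
```

```text
the job is handed in; nothing more can be done
None
```

The job is handed in: the board lies flat on the empty cork mat, about 4 mm off its centre in the last picture, with the wet bauble on its ring; hand-in gave no verdict.

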